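# Stand four jars on their matching coasters

### The job

Put each of the four containers back on the rimmed wooden coaster made for it: the slim round spice jar on the small round coaster, the tin on the large round one, the small square jar on the square one and the six-sided honey jar on the six-sided one. Each must stand upright and flat on the coaster's cork floor, inside the rim. Tip nothing over, and leave the blue bottle and the white mug behind them where they are.

Things in the scene. Friction and masses are not known exactly. Their poses are not given: they have to be found in the camera images.
- spice_jar_mid (a point): slim round spice jar with a dark screw cap (40 mm diameter, the top 21 mm), 41 mm diameter, 105 mm tall, 0.11 kg, loose, standing upright on the worktop at the start. This point: its centre, half-way up (52.5 mm above its base); z is its upright axis.
- tin_mid (a point): red round food tin with bare metal ends, 57 mm diameter, 72 mm tall, 0.18 kg, loose, standing upright on the worktop at the start. This point: its centre, half-way up (36 mm above its base); z is its upright axis.
- square_jar_mid (a point): small four-sided jar with rounded corners and a round yellow screw cap (44 mm diameter, the top 20 mm), body 45 x 44 mm across its flat sides, 100 mm tall, 0.11 kg, loose, standing upright on the worktop at the start. This point: its centre, half-way up (50 mm above its base); z is its upright axis, x and y are square to its flat sides.
- hex_jar_mid (a point): honey jar with a flat, wide lid (57 mm diameter, the top 11 mm); gripped well up, across lid and shoulder, a short gripper stays clear of the lid; six-sided glass body with rounded edges, 56 mm across its flat sides and 62 mm across its edges, 99 mm tall, 0.44 kg, loose, standing upright on the worktop at the start. This point: its centre, half-way up (49.5 mm above its base); z is its upright axis, x is square to one pair of its flat sides.
- coaster_small_round: small round coaster of dark wood with a cork floor, outside diameter 67 mm; raised rim 7 mm thick whose top is 12 mm above the worktop; inside the rim 53 mm diameter, cork floor 4 mm above the worktop. For the spice jar. It is fixed for the duration of the task. Origin: centre of its underside, on the worktop; z up.
- coaster_large_round: large round coaster of dark wood with a cork floor, outside diameter 84 mm; raised rim 7 mm thick whose top is 12 mm above the worktop; inside the rim 70 mm diameter, cork floor 4 mm above the worktop. For the tin. It is fixed for the duration of the task. Origin: centre of its underside, on the worktop; z up.
- coaster_square: square coaster of dark wood with a cork floor, 71 x 71 mm outside; raised rim 7 mm thick whose top is 12 mm above the worktop; inside the rim 57 x 57 mm, cork floor 4 mm above the worktop. For the small square jar, whose flat sides go parallel to the rim. x and y are square to its sides. It is fixed for the duration of the task. Origin: centre of its underside, on the worktop; z up.
- coaster_hexagon: six-sided coaster of dark wood with a cork floor, 84 mm outside across its flat sides; raised rim 7 mm thick whose top is 12 mm above the worktop; inside the rim 70 mm across the flats (wide enough for the honey jar at any turn), cork floor 4 mm above the worktop. For the honey jar. x is square to one pair of its sides. It is fixed for the duration of the task. Origin: centre of its underside, on the worktop; z up.
- blue_bottle_mid (a point): slim blue plastic bottle with a white cap, 42 mm diameter, 148 mm tall, standing loose behind the work; to be left alone. This point: its centre, half-way up.
- mug_mid (a point): white patterned mug with a handle, 92 x 127 mm, 95 mm tall, standing loose behind the work; to be left alone. This point: the mug's centre, half-way up.

How it is judged:
By the outcome, as a careful person would: the job done as asked, in the order asked, and still so for the second after the job is handed in, with the robot touching nothing.
It also fails if it takes over 125 s, if anything falls off the work surface, if the arm or the gripper's body presses on something with over 40 N, if the wrist force passes 120 N, or if a joint passes its speed limit or range.

### The arm

A 6-joint arm with a two-finger parallel gripper is mounted at the origin on a cart in front of the work surface, level with it; the furniture and walls round the work are solid. World frame = base frame: x ahead of the robot, y to its left, z up, the work surface at z = 0. Lengths are in m, angles in rad, forces in N, time in s.
With the tool pointing down it reaches from about 0.3 to 0.875 m from the base axis. Payload 6.4 kg.
Tool frame: the origin (TCP) lies midway between the tips of the shut fingers; the grasp point (between the pads) lies 19 mm behind it; z points along the fingers, y is the line along which they close (so a half turn about z gives the same grasp; the last joint's range is limited). The gripper opens to 85 mm and grips with 20 to 120 N. Pads are 22 mm wide; open, the fingers measure 114 mm over their backs; the gripper's body (76 mm by 85 mm) begins 54 mm behind the grasp point. The pads swing forward as they close: fully open they stand 13 mm farther back than shut.
Start: joints at [0.991, 0.181, 1.607, -0, 1.354, -0.206], TCP at [0.21, 0.535, 0.231] pointing down, gripper open.
Joint ranges: [-2.99, 2.99], [-0.89, 2.07], [0.3, 2.58], [-1.14, 4.28], [0, 2.63], [-3.12, 3.12]. Speed limits (rad/s): [2.57, 2.57, 3.01, 3.14, 3.14, 3.14].

### API

Orientations are given as a unit quaternion [x, y, z, w].
In Python, from cell import sense, get_image, calibration, hand_in gives the robot as it stands. The module is installed in compiled form; this text tells all that it offers.
- The arm moves only by the tool jog_arm, never from a script. Its arguments are lists of equal length, an entry for each row: "fingers": the opening, from 0 (shut) to 1 (fully open); "travel": the shift along the tool's x, y, z in units of 40 mm (1.0 is 40 mm), a list of three; "turn": the turn about the tool's z in units of 6 degrees (1.0 is 6 degrees). A call has 1 to 8 rows; each row is the pose to reach, as a shift and turn from the pose commanded when the call began, along the tool's axes at that moment; what a row does not reach only later rows make up. A row lasts 1/12 s, in which the tool goes at most 41.7 mm and 7.16 degrees, less where a joint would pass 70% of its speed; a pose out of reach is approached as far as the arm can. A call with a gripper value outside its range is refused whole. The fingers move at their own pace and stop on an object; "squeeze" is the grip in N (left out, the last holds). Time passes only in rows, so rows that repeat a pose let the fingers close. It gives the time, the measured TCP pose, the force, the opening and the grip force at its end, in the units of the state.
- sense(): the state, without advancing time (a new reading comes with each control period).
- get_image(name): name is "side" or "top" or "wrist"; returns (picture, depth): 420x560x3 uint8, red, green, blue; 420x560 float32, m along the optical axis (not along the pixel's ray), 0 where there is no reading.
- calibration(name): a dict with "mtx" (3x3 intrinsics, pixels), "eye" and "attitude" of the camera in the world. Camera axes: x right, y down, z forward; pixel columns grow to the right and rows downward; lengths in m; the calibration is good to about 2 mm. A picture is of the moment at which its call begins: read the wrist's pose just before it. calibration takes no time and is no camera call; for the wrist camera it gives the pose at the moment of the call.
- hand_in(): hands the job in; it is judged then, once.
The state is a dict: "clock": time; "qpos": joint angles; "joint_velocities": joint speeds; "tau": joint torques, N m; "tcp_pos": TCP position; "orientation": TCP orientation; "force": force on the tool from outside, world axes, zero at the start; "torque": the same for the moment, N m; "width": finger opening in m; "grip_force": force on a finger pad.
Only numpy, scipy, OpenCV 4.12 (cv2) and the standard library are available. Lean on these libraries where they do the work, as an engineer would, in place of code of your own. Each camera call takes 0.05 s, during which the arm holds its last target. There are 200 camera calls.

## Working session

There is one attempt and no reset: what is moved stays moved. The work goes in short steps, Python scripts to look and compute and a tool call to move; the robot and the scene stay as the last step left them, time stands still between calls to the robot, and variables do not carry over. Pictures are saved under pics/ and viewed, at most 14 in all, crops included, and the job is handed in when it is done.

Besides the shell and the picture viewer there is one more tool, called after "Emit:" as name(argument=value, ...), one argument or row to a line, values as JSON. jog_arm: Moves the arm, as the interface text tells. Its arguments: {"type":"object","properties":{"fingers":{"type":"array"},"travel":{"type":"array"},"turn":{"type":"array"},"squeeze":{"type":"number"}},"required":["fingers","travel","turn"]}

```bash
mkdir -p pics; cat > h.py <<'E'
import numpy as np, cv2
from cell import sense, get_image, calibration, hand_in
E
python3 - <<'E'
from h import *
for n in("top","side"):
    p,d=get_image(n); cv2.imwrite(f"pics/{n}0.png",p[:,:,::-1]); np.savez(f"{n}0.npz",p=p,d=d)
    print(n,calibration(n))
print(sense())
E
```

```text
top {'mtx': array([[409.40105964,   0.        , 274.93292818],
       [  0.        , 409.40105964, 205.6178735 ],
       [  0.        ,   0.        ,   1.        ]]), 'eye': array([0.50227867, 0.24180398, 0.92050256]), 'attitude': array([-0.70045374,  0.71223614, -0.02852281,  0.03564682])}
side {'mtx': array([[397.32882695,   0.        , 284.27324128],
       [  0.        , 397.32882695, 208.76417937],
       [  0.        ,   0.        ,   1.        ]]), 'eye': array([0.40705885, 0.81258231, 0.67947889]), 'attitude': array([-0.16484339,  0.90643949, -0.38434757,  0.05891569])}
{'clock': 0.1, 'qpos': array([ 9.90724274e-01,  1.81493436e-01,  1.60789743e+00, -2.70942312e-05,
        1.35382093e+00, -2.06300149e-01]), 'joint_velocities': array([-0.00054701, -0.00116282, -0.00304891, -0.00154052,  0.00105225,
       -0.001214  ]), 'tau': array([ 7.49888877e-04, -4.45879912e+01, -3.52238095e+01, -2.58400569e-04,
        4.00689285e-03,  2.94901554e-05]), 'tcp_pos': array([0.20966053, 0.5348749 , 0.23046436]), 'orientation': array([ 1.85797039e-01,  9.82587810e-01, -7.52862973e-04, -2.97955895e-04]), 'force': array([-0.36024926, -0.92495425, -1.55912834]), 'torque': array([ 0.03186181, -0.03131995, -0.01114955]), 'grip_force': 0.0, 'width': 0.0854708099119582}
```

View pics/top0.png

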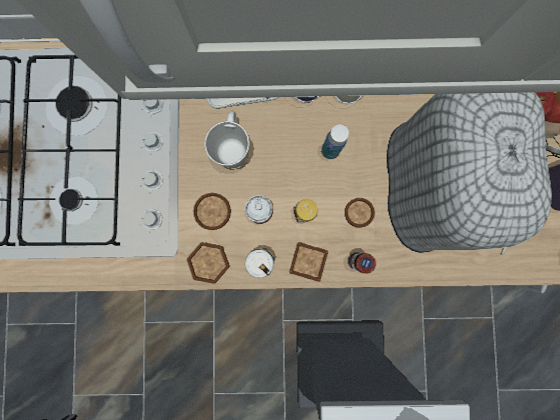

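View pics/side0.png

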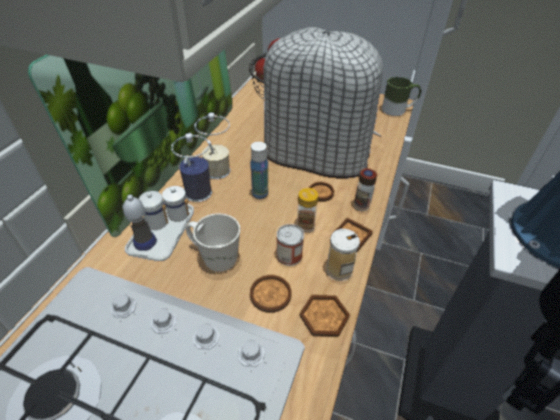

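The top view shows the coasters: large round (212,210), small round (360,212), hex (208,262) and square (309,261). It also shows the tin (259,209), square jar (306,210), hex jar (259,263) and spice jar (363,262). In the side view the same objects stand between the hob and the checked tea cosy, with the mug and bottle behind them.

```bash
cat >> h.py <<'E'
from scipy.spatial.transform import Rotation as R
def rays(cal,uv):
    uv=np.atleast_2d(uv).astype(float); M=np.linalg.inv(cal["mtx"])
    return R.from_quat(cal["attitude"]).apply((M@np.c_[uv,np.ones(len(uv))].T).T)
def onplane(cal,uv,z):
    r=rays(cal,uv); return cal["eye"]+r*((z-cal["eye"][2])/r[:,2])[:,None]
def cloud(cal,d):
    v,u=np.mgrid[:d.shape[0],:d.shape[1]]
    P=cal["eye"]+rays(cal,np.c_[u.ravel(),v.ravel()])*d.ravel()[:,None]
    return P.reshape(d.shape+(3,))
E
python3 - <<'E'
from h import *
f=np.load("top0.npz");p,d=f["p"],f["d"];c=calibration("top");P=cloud(c,d)
# tops: by depth height bands
for n,uv,h in(("tin",(259,209),.072),("sq",(306,210),.1),("hex",(259,263),.099),("spice",(363,262),.105),("bottle",(340,134),.148),("mug",(228,145),.095)):
    m=np.zeros(d.shape,np.uint8); u,v=uv; w=26
    m[v-w:v+w,u-w:u+w]=(abs(P[v-w:v+w,u-w:u+w,2]-h)<.006)
    k,l,s,ce=cv2.connectedComponentsWithStats(m); i=1+s[1:,4].argmax()
    cn=max(cv2.findContours((l==i).astype(np.uint8),0,1)[0],key=len); (cc,r)=cv2.minEnclosingCircle(cn)
    q=P[l==i]
    print(n,ce[i].round(1),np.round(cc,1),"z",q[:,2].mean().round(4),"xy",onplane(c,ce[i],h)[0].round(4),"area diam",2*np.sqrt(s[i,4]/np.pi)*(c["eye"][2]-h)/c["mtx"][0,0])
hsv=cv2.cvtColor(p,cv2.COLOR_RGB2HSV)
for n,uv in(("LR",(212,210)),("SR",(360,212)),("HX",(208,262)),("SQ",(309,261))):
    u,v=uv;w=27; m=np.zeros(d.shape,np.uint8)
    m[v-w:v+w,u-w:u+w]=hsv[v-w:v+w,u-w:u+w,2]<115
    k,l,s,ce=cv2.connectedComponentsWithStats(m); i=1+s[1:,4].argmax()
    cn=max(cv2.findContours((l==i).astype(np.uint8),0,1)[0],key=cv2.contourArea)
    hull=cv2.convexHull(cn); M=cv2.moments(hull); ct=(M["m10"]/M["m00"],M["m01"]/M["m00"])
    W=onplane(c,hull[:,0],.012)[:,:2]; rect=cv2.minAreaRect((W*1000).astype(np.float32))
    print(n,np.round(ct,1),onplane(c,ct,.012)[0].round(4),"rect",np.round(rect[0],1),np.round(rect[1],1),rect[2])
    print("  corners",np.round(onplane(c,cv2.approxPolyDP(hull,5,True)[:,0],.012)[:,:2],3).tolist() if n in("HX","SQ") else "")
cv2.imwrite("pics/crop.png",cv2.resize(p[185:300,180:390,::-1],None,fx=3.8,fy=3.8,interpolation=2))
print("ceiling heights col 300:",P[40:100:10,300].round(2).tolist())
E
```

```text
tin [257.6 208. ] [257.7 208.3] z 0.0682 xy [0.5752 0.2859 0.072 ] area diam 0.05032105660552119
sq [306.1 209.1] [306. 209.] z 0.0989 xy [0.569  0.1869 0.1   ] area diam 0.04308631498627523
hex [258.4 263.1] [258.5 263. ] z 0.0973 xy [0.4629 0.2842 0.099 ] area diam 0.05687608569612682
spice [365.  262.9] [365. 263.] z 0.1035 xy [0.4602 0.0738 0.105 ] area diam 0.04070692993884021
bottle [338.7 133.1] [338.8 133.2] z 0.1467 xy [0.7106 0.1241 0.148 ] area diam 0.0342654081012064
mug [225.5 142. ] [226.  142.7] z 0.0924 xy [0.7106 0.3491 0.095 ] area diam 0.03450550926747595
LR [211.9 211.1] [0.5753 0.3911 0.012 ] rect [575.6 390.9] [80.6 80.5] 89.05155944824219
  corners 
SR [359.1 212.4] [0.5667 0.0636 0.012 ] rect [566.6  63.9] [63.8 65. ] 43.54419708251953
  corners 
HX [207.8 262.4] [0.462  0.4004 0.012 ] rect [462.4 400.5] [83.  94.3] 49.328548431396484
  corners [[0.507, 0.413], [0.497, 0.369], [0.456, 0.354], [0.417, 0.389], [0.426, 0.431], [0.466, 0.446]]
SQ [308.4 261.3] [0.4608 0.1788 0.012 ] rect [461.  178.5] [70.4 71.9] 72.87008666992188
  corners [[0.503, 0.201], [0.483, 0.137], [0.418, 0.157], [0.436, 0.22]]
ceiling heights col 300: [[0.68, 0.22, 0.57], [0.68, 0.22, 0.56], [0.68, 0.22, 0.54], [0.68, 0.22, 0.52], [0.68, 0.22, 0.49], [0.68, 0.22, 0.47]]
```

View pics/crop.png

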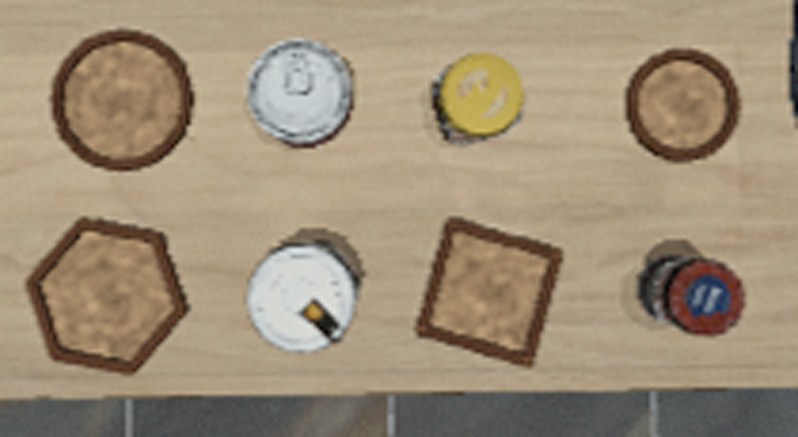

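The crop shows the four coasters clear and unrotated by parallax. The square jar's body corners show at lower left of its cap, around (437,85)-(480,142), but its yaw needs a closer look.

```bash
cat >> h.py <<'E'
def yaw_now(s): # direction of tool y in world, deg
    y=R.from_quat(s["orientation"]).apply([0,1,0]); return np.degrees(np.arctan2(y[1],y[0]))
def go(x,y,z,yaw,pos=None,q=None):
    s=sense(); pos=s["tcp_pos"] if pos is None else pos
    t=R.from_quat(s["orientation"]).inv().apply(np.array([x,y,z])-pos)/.04
    dy=(yaw-yaw_now(s)+90)%180-90
    print("travel",t.round(3),"turn",round(-dy/6,3),"yawnow",yaw_now(s).round(2),"q6",s["qpos"][5].round(2))
E
python3 - <<'E'
from h import *
f=np.load("top0.npz");p,d=f["p"],f["d"];c=calibration("top");P=cloud(c,d)
f=np.load("side0.npz");Q=cloud(calibration("side"),f["d"])
for A in(P,Q):
    A=A.reshape(-1,3)
    for z in(.02,.1,.15,.2,.25,.3,.35):
        m=(abs(A[:,2]-z)<.02)&(A[:,1]<.03)&(A[:,1]>-.3)&(A[:,0]>.45)&(A[:,0]<.63)
        if z==.02:m&=A[:,2]>.012
        if m.sum(): print(z,m.sum(),"cosy ymax",np.percentile(A[m,1],99).round(3),"xmin",A[m,0].min().round(3))
m=P[...,2]>.035; m[:,:235]=0;m[:,285:]=0;m[:180]=0;m[235:]=0
print("tin",P[m].min(0).round(4),P[m].max(0).round(4))
cn=max(cv2.findContours(m.astype(np.uint8),0,1)[0],key=len);print(cv2.minEnclosingCircle(cn))
cv2.imwrite("pics/sidecrop.png",cv2.resize(f["p"][165:290,260:400,::-1],None,fx=4.7,fy=4.7,interpolation=2))
print(calibration("wrist")); 
go(.47,.235,.30,90)
E
```

```text
0.02 278 cosy ymax -0.002 xmin 0.479
0.1 526 cosy ymax -0.005 xmin 0.485
0.15 582 cosy ymax -0.006 xmin 0.486
0.2 721 cosy ymax -0.007 xmin 0.486
0.25 1083 cosy ymax -0.007 xmin 0.488
0.3 5287 cosy ymax -0.014 xmin 0.494
0.35 1192 cosy ymax -0.057 xmin 0.561
0.02 511 cosy ymax -0.001 xmin 0.478
0.1 845 cosy ymax -0.004 xmin 0.483
0.15 919 cosy ymax -0.005 xmin 0.484
0.2 1013 cosy ymax -0.005 xmin 0.485
0.25 1152 cosy ymax -0.006 xmin 0.487
0.3 1696 cosy ymax -0.012 xmin 0.493
0.35 279 cosy ymax -0.054 xmin 0.56
tin [0.5023 0.2418 0.0361] [0.6029 0.3124 0.9205]
((258.45123291015625, 208.6707305908203), 14.239157676696777)
{'mtx': array([[291.17150339,   0.        , 280.39024485],
       [  0.        , 291.17150339, 205.10991062],
       [  0.        ,   0.        ,   1.        ]]), 'eye': array([0.13761885, 0.56372146, 0.37168412]), 'attitude': array([0.81609   , 0.55696223, 0.08647886, 0.12771685])}
travel [-8.796 -4.606 -1.734] turn -3.569 yawnow 68.58 q6 -0.21
```

View pics/sidecrop.png

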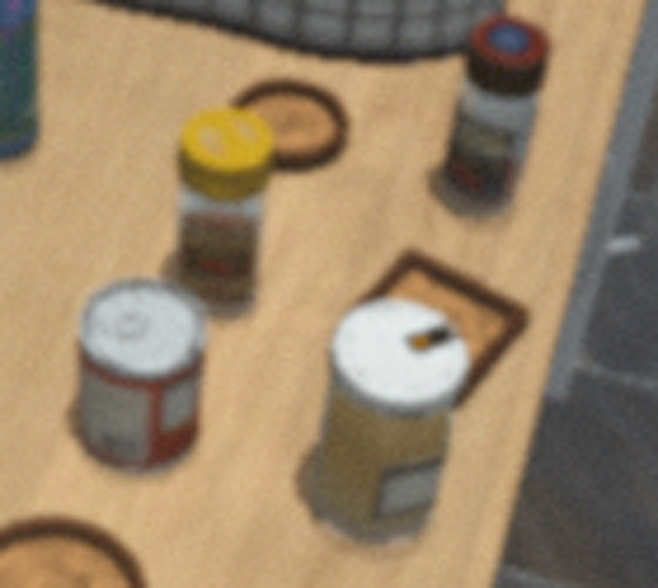

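In the side crop the square jar shows essentially one face towards the camera, so its yaw is unclear. I'm moving the wrist camera over for a better look.

Emit:
jog_arm(
  fingers=[1,1,1,1,1,1,1,1],
  travel=[
    [-8.8,-4.6,-1.7],
    [-8.8,-4.6,-1.7],
    [-8.8,-4.6,-1.7],
    [-8.8,-4.6,-1.7],
    [-8.8,-4.6,-1.7],
    [-8.8,-4.6,-1.7],
    [-8.8,-4.6,-1.7],
    [-8.8,-4.6,-1.7],
  ],
  turn=[-3.6,-3.6,-3.6,-3.6,-3.6,-3.6,-3.6,-3.6],
)

```text
clock: 0.77
tcp_pos: [0.4195, 0.2933, 0.2859]
orientation: [-0.002, 1.0, -0.0, -0.0]
force: [1.5, 0.4, 1.0]
width: 0.0855
grip_force: 0.0
```

```bash
python3 - <<'E'
from h import *
go(.47,.235,.30,90); print(sense()["tcp_pos"])
E
```

```text
travel [-1.258 -1.462 -0.352] turn 0.032 yawnow 90.19 q6 -1.2
[0.41949104 0.29329559 0.28592722]
```

Emit:
jog_arm(
  fingers=[1,1,1,1,1],
  travel=[
    [-1.2,-1.4,-0.3],
    [-1.2,-1.4,-0.3],
    [-1.2,-1.4,-0.3],
    [-1.2,-1.4,-0.3],
    [-1.2,-1.4,-0.3],
  ],
  turn=[0,0,0,0,0],
)

```text
clock: 1.18
tcp_pos: [0.4665, 0.2393, 0.2972]
orientation: [-0.001, 1.0, 0.0, -0.001]
force: [-0.3, 0.1, -0.8]
width: 0.0852
grip_force: 0.0
```

```bash
python3 - <<'E'
from h import *
c=calibration("wrist");p,d=get_image("wrist"); s=sense();print(s["tcp_pos"],c,yaw_now(s))
np.savez("w1.npz",p=p,d=d,mtx=c["mtx"],eye=c["eye"],attitude=c["attitude"])
cv2.imwrite("pics/w1.png",cv2.resize(p[:,:,::-1],(784,588)))
E
```

```text
[0.46615048 0.23977253 0.29720521] {'mtx': array([[291.17150339,   0.        , 280.39024485],
       [  0.        , 291.17150339, 205.10991062],
       [  0.        ,   0.        ,   1.        ]]), 'eye': array([0.38913906, 0.23921725, 0.4384927 ]), 'attitude': array([0.69763446, 0.69975825, 0.10903697, 0.10842278])} 90.2196600391453
```

View pics/w1.png

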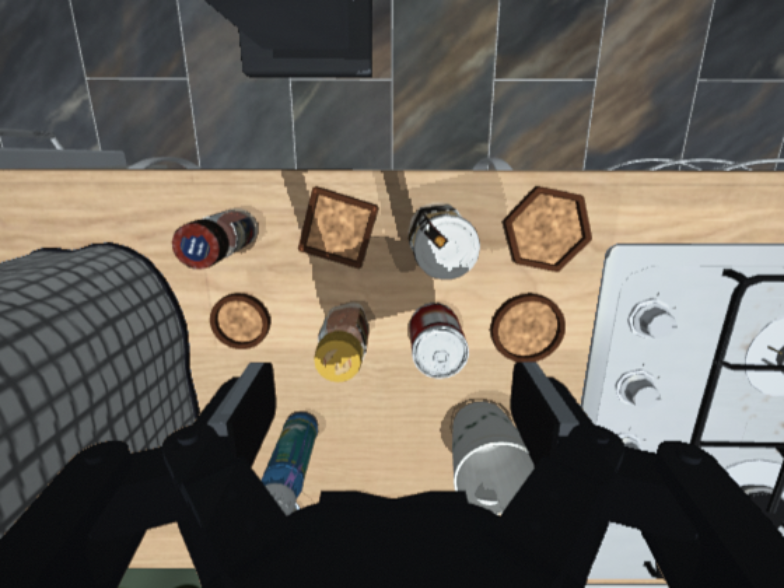

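The wrist view shows all eight items. The square jar's near body face is at (345,320), the hex jar's body at (435,215), and the spice jar leans away by perspective at (205,240). Next I get the yaw from depth points on the body faces.

```bash
python3 - <<'E'
from h import *
C={}
for n in("top","side"):
    C[n]=cloud(calibration(n),np.load(n+"0.npz")["d"]).reshape(-1,3)
w=np.load("w1.npz");C["wrist"]=cloud(w,w["d"]).reshape(-1,3)
for o,(x,y),h in(("sq",(.569,.187),.07),("hex",(.463,.284),.08),("spice",(.460,.074),.08),("tin",(.575,.286),.06)):
  for n,A in C.items():
    m=(A[:,2]>.012)&(A[:,2]<h)&(np.hypot(A[:,0]-x,A[:,1]-y)<.042); q=A[m]
    t=(abs(A[:,2]-{"sq":.1,"hex":.099,"spice":.105,"tin":.072}[o])<.006)&(np.hypot(A[:,0]-x,A[:,1]-y)<.036); T=A[t]
    rc=cv2.minEnclosingCircle((T[:,:2]*1000).astype(np.float32)) if len(T) else None
    print(o,n,len(q),"top circle",np.round(rc[0],1) if rc else "",round(rc[1],1) if rc else "", "range",q[:,:2].min(0).round(3),q[:,:2].max(0).round(3))
    if o in("sq","hex") and len(q)>20:
      # outermost radius per bearing
      v=(q[:,:2]-np.array(rc[0])/1000); b=(np.degrees(np.arctan2(v[:,1],v[:,0]))//10*10).astype(int)
      print("   ",[(int(k),int((b==k).sum()),round(float(np.median(np.hypot(*v[b==k].T)))*1000,1)) for k in np.unique(b) if (b==k).sum()>4])
E
```

```text
sq top 55 top circle [569.5 187. ] 21.8 range [0.546 0.164] [0.592 0.211]
    [(120, 5, 23.4), (150, 6, 24.9)]
sq side 339 top circle [568.7 187.9] 22.5 range [0.545 0.192] [0.588 0.213]
    [(40, 12, 23.9), (50, 17, 24.3), (60, 28, 24.2), (70, 32, 23.5), (80, 31, 22.1), (90, 30, 21.3), (100, 31, 21.3), (110, 30, 21.3), (120, 34, 22.8), (130, 33, 23.4), (140, 29, 24.7), (150, 16, 24.2), (160, 9, 23.3)]
sq wrist 527 top circle [570.1 187.9] 22.4 range [0.546 0.165] [0.584 0.213]
    [(-180, 35, 21.6), (-170, 34, 21.4), (-160, 35, 21.8), (-150, 40, 23.0), (-140, 21, 24.1), (-130, 18, 24.5), (-120, 12, 25.3), (70, 10, 25.4), (80, 20, 24.0), (90, 20, 23.3), (100, 20, 23.1), (110, 21, 23.2), (120, 26, 24.4), (130, 34, 25.3), (140, 49, 25.3), (150, 47, 25.0), (160, 43, 24.3), (170, 40, 22.8)]
hex top 31 top circle [462.9 284.2] 28.2 range [0.439 0.254] [0.492 0.303]
    [(-90, 5, 29.0), (-30, 6, 29.5)]
hex side 607 top circle [462.  285.6] 29.2 range [0.434 0.285] [0.49  0.316]
    [(20, 6, 27.7), (30, 31, 29.5), (40, 50, 27.7), (50, 44, 26.4), (60, 43, 25.6), (70, 42, 26.0), (80, 48, 26.4
[... 216 characters left out ...]
   [(-180, 24, 27.3), (-170, 23, 27.3), (-160, 33, 28.2), (-150, 34, 29.9), (-140, 32, 29.2), (-130, 21, 28.0), (-120, 20, 27.3), (-110, 17, 27.4), (-100, 21, 28.2), (-90, 20, 29.6), (150, 14, 29.5), (160, 33, 29.1), (170, 26, 27.8)]
spice top 108 top circle [459.9  73.3] 19.9 range [0.442 0.074] [0.48  0.094]
spice side 383 top circle [460.1  74.3] 21.5 range [0.439 0.069] [0.48  0.096]
spice wrist 612 top circle [461.2  74.8] 20.4 range [0.44  0.068] [0.479 0.095]
tin top 29 top circle [574.8 285.7] 28.3 range [0.546 0.259] [0.566 0.297]
tin side 380 top circle [574.3 286.9] 29.3 range [0.546 0.28 ] [0.6   0.315]
tin wrist 428 top circle [575.8 286.9] 29.0 range [0.547 0.259] [0.577 0.313]
```

```bash
python3 - <<'E'
from h import *
A=cloud(calibration("side"),np.load("side0.npz")["d"]).reshape(-1,3)
w=np.load("w1.npz");B=cloud(w,w["d"]).reshape(-1,3)
for A,c,r in((A,(.5687,.1879),(80,128)),(B,(.5701,.1879),(80,125)),(B,(.5701,.1879),(172,210))):
    v=A[:,:2]-c; b=np.degrees(np.arctan2(v[:,1],v[:,0]))%360
    m=(A[:,2]>.012)&(A[:,2]<.07)&(np.hypot(*v.T)<.03)&(b>r[0])&(b<r[1])
    l=cv2.fitLine(v[m].astype(np.float32),cv2.DIST_HUBER,0,.01,.01).ravel(); print(m.sum(),np.degrees(np.arctan2(l[1],l[0]))%90)
go(.4604,.0742,.15,90)
E
```

```text
150 13.505249
91 14.523898
134 14.675339
travel [ 0.155 -4.139  3.68 ] turn 0.037 yawnow 90.22 q6 -1.33
```

Emit:
jog_arm(
  fingers=[0.75,0.75,0.75,0.75,0.75,0.75,0.75,0.75],
  travel=[
    [0.15,-4.15,3.7],
    [0.15,-4.15,3.7],
    [0.15,-4.15,3.7],
    [0.15,-4.15,3.7],
    [0.15,-4.15,3.7],
    [0.15,-4.15,3.7],
    [0.15,-4.15,3.7],
    [0.15,-4.15,3.7],
  ],
  turn=[0,0,0,0,0,0,0,0],
)

```text
clock: 1.9
tcp_pos: [0.4612, 0.0741, 0.1499]
orientation: [-0.002, 1.0, 0.0, -0.0]
force: [0.4, 0.8, -0.3]
width: 0.0643
grip_force: 0.0
```

```bash
python3 - <<'E'
from h import *
go(.4604,.0742,.045,90); print(sense()["tcp_pos"],sense()["width"])
E
```

```text
travel [0.019 0.    2.622] turn 0.029 yawnow 90.18 q6 -1.67
[0.46124044 0.07411904 0.14986756] 0.06430199925351772
```

Accurate. Descend, then grip.

Emit:
jog_arm(
  fingers=[0.75,0.75,0.75,0.75,0.75,0.2,0.2,0.2],
  travel=[
    [0.02,0,1.0],
    [0.02,0,2.0],
    [0.02,0,2.5],
    [0.02,0,2.62],
    [0.02,0,2.62],
    [0.02,0,2.62],
    [0.02,0,2.62],
    [0.02,0,2.62],
  ],
  turn=[0,0,0,0,0,0,0,0],
  squeeze=30,
)

```text
clock: 2.57
tcp_pos: [0.463, 0.0737, 0.0475]
orientation: [-0.002, 1.0, 0.0, 0.002]
force: [-0.6, 2.2, 8.1]
width: 0.0401
grip_force: 27.6
```

Emit:
jog_arm(
  fingers=[0.2,0.2,0.2,0.2],
  travel=[
    [0,0,0],
    [0,0,0],
    [0,0,0],
    [0,0,0],
  ],
  turn=[0,0,0,0],
)

```text
clock: 2.9
tcp_pos: [0.463, 0.0737, 0.0475]
orientation: [-0.001, 1.0, 0.0, 0.002]
force: [0.2, 4.1, 7.1]
width: 0.04
grip_force: 27.7
```

Emit:
jog_arm(
  fingers=[0.2,0.2,0.2,0.2],
  travel=[
    [0,0,-0.5],
    [0,0,-1],
    [0,0,-1],
    [0,0,-1],
  ],
  turn=[0,0,0,0],
)

```text
clock: 3.23
tcp_pos: [0.4624, 0.073, 0.0868]
orientation: [-0.002, 1.0, -0.0, 0.002]
force: [-0.4, 0.1, -2.1]
width: 0.0398
grip_force: 28.1
```

```bash
python3 - <<'E'
from h import *
s=sense();print(s["tcp_pos"],s["force"],s["width"]);go(.568,.0643,s["tcp_pos"][2],90)
c=calibration("side");p,d=get_image("side");P=cloud(c,d)
m=(P[...,0]<.51)&(P[...,0]>.41)&(P[...,1]>.04)&(P[...,1]<.11)&(P[...,2]>.02)&(P[...,2]<.08)
q=P[m];
for z in(.045,.06,.075):
  a=q[abs(q[:,2]-z)<.006]; print(z,len(a),a[:,:2].min(0).round(4),a[:,:2].max(0).round(4))
print("zmin",q[:,2].min())
E
```

```text
[0.46235964 0.07303104 0.08684406] [-0.4126946   0.08511968 -2.14958167] 0.0398163440690225
travel [-2.64  -0.227  0.012] turn 0.03 yawnow 90.18 q6 -1.67
0.045 51 [0.4392 0.0738] [0.4765 0.0949]
0.06 72 [0.4388 0.0682] [0.4791 0.0939]
0.075 61 [0.4392 0.069 ] [0.4792 0.0948]
zmin 0.04108845656508975
```

Emit:
jog_arm(
  fingers=[0.2,0.2,0.2,0.2,0.2,0.2],
  travel=[
    [-0.8,-0.08,0],
    [-1.6,-0.16,0],
    [-2.4,-0.24,0],
    [-2.67,-0.24,0],
    [-2.67,-0.24,0],
    [-2.67,-0.24,0],
  ],
  turn=[0,0,0,0,0,0],
)

```text
clock: 3.78
tcp_pos: [0.5665, 0.0639, 0.0835]
orientation: [-0.002, 1.0, 0.0, -0.001]
force: [-1.0, 0.1, -1.3]
width: 0.0399
grip_force: 28.1
```

Emit:
jog_arm(
  fingers=[0.2,0.2,0.2,0.2,0.2],
  travel=[
    [0,0,0.4],
    [0,0,0.75],
    [0,0,0.85],
    [0,0,0.88],
    [0,0,0.88],
  ],
  turn=[0,0,0,0,0],
)

```text
clock: 4.2
tcp_pos: [0.5662, 0.0642, 0.0509]
orientation: [-0.002, 1.0, -0.0, -0.001]
force: [-4.8, 0.3, 11.5]
width: 0.0399
grip_force: 29.2
```

Emit:
jog_arm(
  fingers=[0.62,0.62,0.62,0.62,0.62],
  travel=[
    [0,0,0],
    [0,0,0],
    [0,0,0],
    [0,0,0],
    [0,0,-0.2],
  ],
  turn=[0,0,0,0,0],
)

```text
clock: 4.62
tcp_pos: [0.5658, 0.0641, 0.0563]
orientation: [-0.002, 1.0, 0.0, -0.002]
force: [-0.3, 0.3, -1.0]
width: 0.0527
grip_force: 0.0
```

Emit:
jog_arm(
  fingers=[0.62,0.62,0.62,0.62,0.62,0.62],
  travel=[
    [0,0,-0.5],
    [0,0,-1.0],
    [0,0,-2.0],
    [0,0,-2.6],
    [0,0,-2.6],
    [0,0,-2.6],
  ],
  turn=[0,0,0,0,0,0],
)

```text
clock: 5.12
tcp_pos: [0.5689, 0.0639, 0.1642]
orientation: [-0.002, 1.0, -0.0, 0.002]
force: [-0.5, -0.7, -0.2]
width: 0.0534
grip_force: 0.0
```

```bash
python3 - <<'E'
from h import *
print(sense()["tcp_pos"])
c=calibration("side");p,d=get_image("side");P=cloud(c,d)
m=(abs(P[...,0]-.567)<.05)&(abs(P[...,1]-.064)<.04)
for z in(.03,.06,.08,.108):
  a=P[m&(abs(P[...,2]-z)<.005)]; print(z,len(a),a[:,:2].min(0).round(4),a[:,:2].max(0).round(4))
print(P[m&(P[...,2]<.12)][:,2].max())
a=P[m&(abs(P[...,2]-.109)<.005)];print(cv2.minEnclosingCircle((a[:,:2]*1000).astype(np.float32)))
go(.575,.2865,.17,90)
E
```

```text
[0.56886705 0.06385015 0.16417055]
0.03 46 [0.5428 0.0647] [0.5799 0.085 ]
0.06 52 [0.5427 0.0595] [0.5795 0.0855]
0.08 58 [0.543  0.0629] [0.5797 0.0846]
0.108 159 [0.5427 0.0459] [0.582  0.0854]
0.1123300672062475
((562.1820068359375, 65.19403076171875), 20.434736251831055)
travel [-0.204  5.563 -0.195] turn 0.031 yawnow 90.18 q6 -1.67
```

The jar top sits at z≈0.109 and its sides are vertical, so it is on the cork about 4 mm off centre and inside the rim. Next is the tin.

Emit:
jog_arm(
  fingers=[0.9,0.9,0.9,0.9,0.9,0.9,0.9,0.9],
  travel=[
    [-0.2,5.55,-0.2],
    [-0.2,5.55,-0.2],
    [-0.2,5.55,-0.2],
    [-0.2,5.55,-0.2],
    [-0.2,5.55,-0.2],
    [-0.2,5.55,-0.2],
    [-0.2,5.55,-0.2],
    [-0.2,5.55,-0.2],
  ],
  turn=[0,0,0,0,0,0,0,0],
)

```text
clock: 5.83
tcp_pos: [0.5735, 0.2861, 0.1677]
orientation: [-0.003, 1.0, -0.001, -0.002]
force: [0.5, -0.1, -0.9]
width: 0.0769
grip_force: 0.0
```

```bash
python3 - <<'E'
from h import *
print(sense()["tcp_pos"]);go(.575,.2865,.03,90)
E
```

```text
[0.57352728 0.2861174  0.16773343]
travel [-0.048  0.015  3.443] turn 0.05 yawnow 90.3 q6 -1.3
```

Emit:
jog_arm(
  fingers=[0.9,0.9,0.9,0.9,0.9,0.9,0.9,0.9],
  travel=[
    [0,0,1.0],
    [0,0,2.0],
    [0,0,2.8],
    [0,0,3.3],
    [0,0,3.45],
    [0,0,3.45],
    [0,0,3.45],
    [0,0,3.45],
  ],
  turn=[0,0,0,0,0,0,0,0],
)

```text
clock: 6.5
tcp_pos: [0.5766, 0.2857, 0.0339]
orientation: [-0.001, 1.0, 0.0, 0.002]
force: [-0.0, 0.6, 0.0]
width: 0.077
grip_force: 0.0
```

Emit:
jog_arm(
  fingers=[0.4,0.4,0.4,0.4,0.4,0.4],
  travel=[
    [0,0,0],
    [0,0,0],
    [0,0,0],
    [0,0,0],
    [0,0,0],
    [0,0,0],
  ],
  turn=[0,0,0,0,0,0],
)

```text
clock: 7.0
tcp_pos: [0.5763, 0.2864, 0.034]
orientation: [-0.002, 1.0, 0.0, 0.002]
force: [-1.0, -1.4, 6.6]
width: 0.0569
grip_force: 31.9
```

Emit:
jog_arm(
  fingers=[0.4,0.4,0.4,0.4,0.4],
  travel=[
    [0,0,-0.5],
    [0,0,-1],
    [0,0,-1],
    [0,0,-1],
    [0,0,-1],
  ],
  turn=[0,0,0,0,0],
)

```text
clock: 7.42
tcp_pos: [0.5742, 0.2858, 0.0709]
orientation: [-0.002, 1.0, -0.0, -0.0]
force: [-0.3, -0.1, -3.1]
width: 0.0568
grip_force: 33.1
```

```bash
python3 - <<'E'
from h import *
s=sense();print(s["tcp_pos"],s["force"],s["width"])
c=calibration("side");p,d=get_image("side");P=cloud(c,d)
m=(abs(P[...,0]-.575)<.05)&(abs(P[...,1]-.2865)<.05)&(P[...,2]>.02)&(P[...,2]<.11)
for z in(.045,.055,.065):
  a=P[m&(abs(P[...,2]-z)<.005)]; print(z,len(a),a[:,:2].min(0).round(4),a[:,:2].max(0).round(4))
print("zmin",P[m][:,2].min()); go(.5755,.3915,s["tcp_pos"][2],90)
E
```

```text
[0.57423654 0.28583946 0.07094718] [-0.27252546 -0.09894078 -3.09041821] 0.05675430412439843
0.045 74 [0.5442 0.2804] [0.5949 0.314 ]
0.055 83 [0.5438 0.2835] [0.5952 0.315 ]
0.065 71 [0.5441 0.284 ] [0.5951 0.3147]
zmin 0.035618474780786946
travel [-0.052  2.645 -0.017] turn 0.032 yawnow 90.19 q6 -1.3
```

Emit:
jog_arm(
  fingers=[0.4,0.4,0.4,0.4,0.4,0.4],
  travel=[
    [-0.08,0.8,0],
    [-0.08,1.6,0],
    [-0.08,2.4,0],
    [-0.08,2.65,0],
    [-0.08,2.65,0],
    [-0.08,2.65,0],
  ],
  turn=[0,0,0,0,0,0],
)

```text
clock: 7.97
tcp_pos: [0.5765, 0.3918, 0.07]
orientation: [-0.002, 1.0, -0.001, -0.001]
force: [-0.5, -0.2, -2.1]
width: 0.0567
grip_force: 33.4
```

Emit:
jog_arm(
  fingers=[0.4,0.4,0.4,0.4,0.4],
  travel=[
    [0,0,0.4],
    [0,0,0.7],
    [0,0,0.8],
    [0,0,0.85],
    [0,0,0.85],
  ],
  turn=[0,0,0,0,0],
)

```text
clock: 8.38
tcp_pos: [0.577, 0.39, 0.0381]
orientation: [-0.001, 1.0, -0.001, -0.001]
force: [-4.3, -2.2, 6.8]
width: 0.0562
grip_force: 34.2
```

Emit:
jog_arm(
  fingers=[0.85,0.85,0.85,0.85,0.85],
  travel=[
    [0,0,0],
    [0,0,0],
    [0,0,0],
    [0,0,0],
    [0,0,-0.2],
  ],
  turn=[0,0,0,0,0],
)

```text
clock: 8.8
tcp_pos: [0.5765, 0.3911, 0.044]
orientation: [-0.001, 1.0, -0.001, -0.002]
force: [-0.3, -0.3, -0.6]
width: 0.0726
grip_force: 0.0
```

Emit:
jog_arm(
  fingers=[0.85,0.85,0.85,0.85,0.85,0.85],
  travel=[
    [0,0,-0.5],
    [0,0,-1.0],
    [0,0,-2.0],
    [0,0,-2.9],
    [0,0,-2.9],
    [0,0,-2.9],
  ],
  turn=[0,0,0,0,0,0],
)

```text
clock: 9.3
tcp_pos: [0.5799, 0.393, 0.1665]
orientation: [-0.002, 1.0, 0.002, 0.003]
force: [0.7, 0.4, -0.2]
width: 0.0728
grip_force: 0.0
```

```bash
python3 - <<'E'
from h import *
print(sense()["tcp_pos"])
c=calibration("side");p,d=get_image("side");P=cloud(c,d)
m=(abs(P[...,0]-.5755)<.05)&(abs(P[...,1]-.3915)<.036)
for z in(.025,.045,.06):
  a=P[m&(abs(P[...,2]-z)<.005)]; print(z,len(a),a[:,:2].min(0).round(4),a[:,:2].max(0).round(4))
a=P[m&(abs(P[...,2]-.075)<.005)];print(a[:,2].max(),cv2.minEnclosingCircle((a[:,:2]*1000).astype(np.float32)))
go(.5695,.1876,.17,104)
E
```

```text
[0.57985639 0.39304083 0.16650353]
0.025 84 [0.5471 0.3884] [0.601  0.4185]
0.045 86 [0.5468 0.382 ] [0.5989 0.4189]
0.06 87 [0.5471 0.3827] [0.5978 0.4187]
0.07782673251620909 ((575.1201171875, 389.0153503417969), 29.458158493041992)
travel [ 0.237 -5.116 -0.167] turn -2.302 yawnow 90.19 q6 -1.15
```

Emit:
jog_arm(
  fingers=[0.8,0.8,0.8,0.8,0.8,0.8,0.8,0.8],
  travel=[
    [0.24,-5.1,-0.15],
    [0.24,-5.1,-0.15],
    [0.24,-5.1,-0.15],
    [0.24,-5.1,-0.15],
    [0.24,-5.1,-0.15],
    [0.24,-5.1,-0.15],
    [0.24,-5.1,-0.15],
    [0.24,-5.1,-0.15],
  ],
  turn=[-2.3,-2.3,-2.3,-2.3,-2.3,-2.3,-2.3,-2.3],
)

```text
clock: 10.02
tcp_pos: [0.568, 0.1879, 0.1666]
orientation: [-0.121, 0.993, 0.0, -0.001]
force: [0.2, -0.4, 0.3]
width: 0.0685
grip_force: 0.0
```

```bash
python3 - <<'E'
from h import *
print(sense()["tcp_pos"]);go(.5695,.1876,.04,104)
E
```

```text
[0.5680459  0.1879048  0.16656587]
travel [-0.04  -0.019  3.164] turn -0.011 yawnow 103.93 q6 -1.69
```

Emit:
jog_arm(
  fingers=[0.8,0.8,0.8,0.8,0.8,0.8,0.8,0.8],
  travel=[
    [0,0,1.0],
    [0,0,2.0],
    [0,0,2.6],
    [0,0,3.0],
    [0,0,3.2],
    [0,0,3.2],
    [0,0,3.2],
    [0,0,3.2],
  ],
  turn=[0,0,0,0,0,0,0,0],
)

```text
clock: 10.68
tcp_pos: [0.5699, 0.1887, 0.0412]
orientation: [-0.122, 0.993, 0.0, 0.001]
force: [0.3, 0.5, -0.3]
width: 0.0681
grip_force: 0.0
```

Emit:
jog_arm(
  fingers=[0.3,0.3,0.3,0.3,0.3,0.3],
  travel=[
    [0,0,0],
    [0,0,0],
    [0,0,0],
    [0,0,0],
    [0,0,0],
    [0,0,0],
  ],
  turn=[0,0,0,0,0,0],
)

```text
clock: 11.18
tcp_pos: [0.57, 0.188, 0.0414]
orientation: [-0.122, 0.993, 0.0, 0.001]
force: [-0.3, -0.4, 6.7]
width: 0.0433
grip_force: 22.6
```

Emit:
jog_arm(
  fingers=[0.3,0.3,0.3,0.3,0.3],
  travel=[
    [0,0,-0.5],
    [0,0,-1],
    [0,0,-1],
    [0,0,-1],
    [0,0,-1],
  ],
  turn=[0,0,0,0,0],
)

```text
clock: 11.6
tcp_pos: [0.5682, 0.1878, 0.0791]
orientation: [-0.122, 0.993, 0.0, -0.0]
force: [0.1, -0.8, -0.6]
width: 0.0432
grip_force: 23.9
```

```bash
python3 - <<'E'
from h import *
s=sense();print(s["tcp_pos"],s["force"],s["width"])
c=calibration("side");p,d=get_image("side");P=cloud(c,d)
m=(abs(P[...,0]-.5695)<.05)&(abs(P[...,1]-.1876)<.04)&(P[...,2]>.02)&(P[...,2]<.11)
for z in(.048,.058,.068):
  a=P[m&(abs(P[...,2]-z)<.005)]; print(z,len(a),a[:,:2].min(0).round(4),a[:,:2].max(0).round(4))
print("zmin",P[m][:,2].min()); go(.461,.1793,s["tcp_pos"][2],72.9)
E
```

```text
[0.56824847 0.18783574 0.07914754] [ 0.12355681 -0.83087458 -0.55635426] 0.043230051652846976
0.048 53 [0.544  0.1938] [0.5846 0.2103]
0.058 62 [0.5432 0.1928] [0.5852 0.2121]
0.068 65 [0.5436 0.1943] [0.586  0.2122]
zmin 0.03724553020833843
travel [ 2.643  0.439 -0.008] turn 5.179 yawnow 103.98 q6 -1.69
```

Emit:
jog_arm(
  fingers=[0.3,0.3,0.3,0.3,0.3,0.3,0.3,0.3],
  travel=[
    [0.6,0.1,0],
    [1.2,0.2,0],
    [1.8,0.3,0],
    [2.4,0.4,0],
    [2.62,0.44,0],
    [2.62,0.44,0],
    [2.62,0.44,0],
    [2.62,0.44,0],
  ],
  turn=[1,2,3,4,5.18,5.18,5.18,5.18],
)

```text
clock: 12.32
tcp_pos: [0.4637, 0.1797, 0.0797]
orientation: [0.147, 0.989, 0.0, 0.0]
force: [0.7, 0.1, -1.1]
width: 0.0434
grip_force: 23.9
```

```bash
python3 - <<'E'
from h import *
s=sense();print(s["tcp_pos"],s["width"])
c=calibration("top");p,d=get_image("side");P=cloud(calibration("side"),d)
m=(abs(P[...,0]-.461)<.05)&(abs(P[...,1]-.179)<.05)&(P[...,2]>.02)&(P[...,2]<.11)
for z in(.048,.058,.068):
  a=P[m&(abs(P[...,2]-z)<.005)]; print(z,len(a),a[:,:2].min(0).round(4),a[:,:2].max(0).round(4))
go(.4625,.1793,.0454,72.9)
cv2.imwrite("pics/s2.png",cv2.resize(p[140:290,260:400,::-1],None,fx=3.9,fy=3.9,interpolation=2))
E
```

```text
[0.46370495 0.17967866 0.07969949] 0.04342636520345195
0.048 67 [0.4388 0.1755] [0.4855 0.2045]
0.058 73 [0.4387 0.1753] [0.4837 0.2052]
0.068 71 [0.4396 0.1769] [0.4852 0.2053]
travel [ 0.031 -0.019  0.859] turn 0.026 yawnow 73.05 q6 -1.14
```

View pics/s2.png

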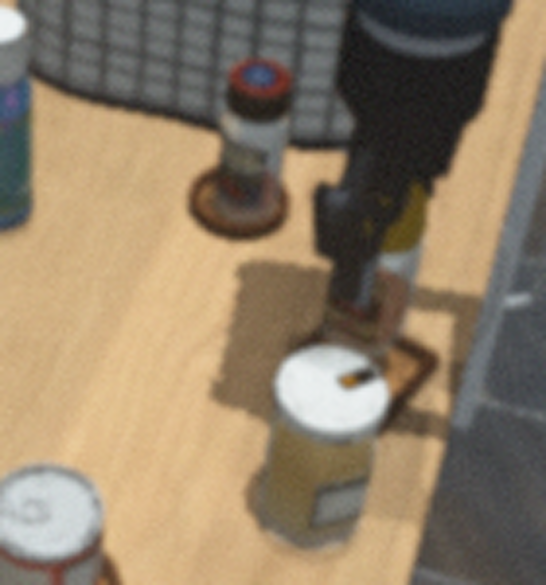

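The spice jar stands in its coaster at (255,195). The square jar hangs upright over the square coaster with its faces parallel to the rim. Lower and release.

Emit:
jog_arm(
  fingers=[0.3,0.3,0.3,0.3,0.3,0.3],
  travel=[
    [0.03,0,0.4],
    [0.03,0,0.7],
    [0.03,0,0.82],
    [0.03,0,0.86],
    [0.03,0,0.88],
    [0.03,0,0.88],
  ],
  turn=[0,0,0,0,0,0],
)

```text
clock: 12.87
tcp_pos: [0.4618, 0.1798, 0.0454]
orientation: [0.148, 0.989, -0.0, -0.001]
force: [-6.0, -1.4, 10.3]
width: 0.0432
grip_force: 25.0
```

Emit:
jog_arm(
  fingers=[0.7,0.7,0.7,0.7,0.7],
  travel=[
    [0,0,0],
    [0,0,0],
    [0,0,0],
    [0,0,0],
    [0,0,-0.2],
  ],
  turn=[0,0,0,0,0],
)

```text
clock: 13.28
tcp_pos: [0.4606, 0.1798, 0.0515]
orientation: [0.149, 0.989, -0.0, -0.001]
force: [-0.0, -0.4, -0.3]
width: 0.0599
grip_force: 0.0
```

Emit:
jog_arm(
  fingers=[0.7,0.7,0.7,0.7,0.7,0.7],
  travel=[
    [0,0,-0.5],
    [0,0,-1.0],
    [0,0,-2.0],
    [0,0,-2.9],
    [0,0,-2.9],
    [0,0,-2.9],
  ],
  turn=[0,0,0,0,0,0],
)

```text
clock: 13.78
tcp_pos: [0.4637, 0.1804, 0.1718]
orientation: [0.149, 0.989, 0.001, 0.003]
force: [-0.2, 0.7, 0.8]
width: 0.0594
grip_force: 0.0
```

```bash
python3 - <<'E'
from h import *
print(sense()["tcp_pos"])
c=calibration("side");p,d=get_image("side");P=cloud(c,d)
m=(abs(P[...,0]-.461)<.05)&(abs(P[...,1]-.179)<.04)
for z in(.025,.05,.07,.104):
  a=P[m&(abs(P[...,2]-z)<.005)]; print(z,len(a),a[:,:2].min(0).round(4),a[:,:2].max(0).round(4))
a=P[m&(abs(P[...,2]-.104)<.005)];print(np.median(a[:,2]),cv2.minEnclosingCircle((a[:,:2]*1000).astype(np.float32)))
m=(np.hypot(P[...,0]-.463,P[...,1]-.285)<.036)&(abs(P[...,2]-.099)<.005);a=P[m]
print("hex",cv2.minEnclosingCircle((a[:,:2]*1000).astype(np.float32)))
for y in(65,125): go(.463,.2848,.17,y)
E
```

```text
[0.46372642 0.18037999 0.1718037 ]
0.025 13 [0.4374 0.177 ] [0.4844 0.1993]
0.05 68 [0.4368 0.1745] [0.4833 0.2066]
0.07 85 [0.4375 0.1687] [0.4837 0.2042]
0.104 255 [0.4397 0.159 ] [0.4821 0.2019]
0.10418032002958455 ((460.8241271972656, 179.85540771484375), 22.60300064086914)
hex ((461.8106689453125, 284.70947265625), 29.21197509765625)
travel [ 0.749  2.507 -0.007] turn 1.319 yawnow 72.91 q6 -1.14
travel [ 0.749  2.507 -0.007] turn -8.681 yawnow 72.91 q6 -1.14
```

Emit:
jog_arm(
  fingers=[0.95,0.95,0.95,0.95,0.95,0.95],
  travel=[
    [0.75,2.5,0],
    [0.75,2.5,0],
    [0.75,2.5,0],
    [0.75,2.5,0],
    [0.75,2.5,0],
    [0.75,2.5,0],
  ],
  turn=[1.3,1.3,1.3,1.3,1.3,1.3],
)

```text
clock: 14.33
tcp_pos: [0.4613, 0.2838, 0.167]
orientation: [0.215, 0.977, -0.001, -0.001]
force: [0.3, -0.7, -0.5]
width: 0.0815
grip_force: 0.0
```

```bash
python3 - <<'E'
from h import *
print(sense()["tcp_pos"]);go(.463,.2848,.05,65)
E
```

```text
[0.46130363 0.28377525 0.16697663]
travel [-0.034  0.049  2.924] turn 0.024 yawnow 65.14 q6 -0.8
```

Emit:
jog_arm(
  fingers=[0.95,0.95,0.95,0.95,0.95,0.95,0.95,0.95],
  travel=[
    [0,0.03,1.0],
    [0,0.03,2.0],
    [0,0.03,2.5],
    [0,0.03,2.85],
    [0,0.03,2.95],
    [0,0.03,2.95],
    [0,0.03,2.95],
    [0,0.03,2.95],
  ],
  turn=[0,0,0,0,0,0,0,0],
)

```text
clock: 15.0
tcp_pos: [0.4641, 0.2855, 0.052]
orientation: [0.216, 0.976, 0.001, 0.001]
force: [0.7, -0.2, 0.8]
width: 0.0811
grip_force: 0.0
```

Emit:
jog_arm(
  fingers=[0.4,0.4,0.4,0.4,0.4,0.4],
  travel=[
    [0,0,0],
    [0,0,0],
    [0,0,0],
    [0,0,0],
    [0,0,0],
    [0,0,0],
  ],
  turn=[0,0,0,0,0,0],
  squeeze=60,
)

```text
clock: 15.5
tcp_pos: [0.4638, 0.2858, 0.0521]
orientation: [0.215, 0.977, 0.0, 0.001]
force: [-0.7, -1.2, 5.9]
width: 0.0552
grip_force: 61.7
```

Emit:
jog_arm(
  fingers=[0.4,0.4,0.4,0.4,0.4,0.4],
  travel=[
    [0,0,-0.3],
    [0,0,-0.7],
    [0,0,-1],
    [0,0,-1],
    [0,0,-1],
    [0,0,-1],
  ],
  turn=[0,0,0,0,0,0],
)

```text
clock: 16.0
tcp_pos: [0.4624, 0.2854, 0.0902]
orientation: [0.216, 0.976, -0.0, -0.0]
force: [-1.0, 0.3, -4.9]
width: 0.0549
grip_force: 64.5
```

```bash
python3 - <<'E'
from h import *
s=sense();print(s["tcp_pos"],s["force"],s["width"])
c=calibration("side");p,d=get_image("side");P=cloud(c,d)
m=(abs(P[...,0]-.463)<.05)&(abs(P[...,1]-.285)<.05)&(P[...,2]>.02)&(P[...,2]<.13)
for z in(.045,.058,.07,.08):
  a=P[m&(abs(P[...,2]-z)<.005)]; print(z,len(a),a[:,:2].min(0).round(4),a[:,:2].max(0).round(4))
print("zmin",P[m][:,2].min()); go(.4622,.4005,s["tcp_pos"][2],65)
cv2.imwrite("pics/s3.png",cv2.resize(p[160:360,260:400,::-1],None,fx=2.9,fy=2.9,interpolation=2))
E
```

```text
[0.46243044 0.28540741 0.09022315] [-1.03761273  0.33420004 -4.91685995] 0.05486732884034068
0.045 80 [0.4324 0.2953] [0.4838 0.3147]
0.058 85 [0.4332 0.2959] [0.4857 0.3155]
0.07 87 [0.4322 0.2937] [0.4845 0.3154]
0.08 88 [0.4325 0.2945] [0.4858 0.3155]
zmin 0.036497860576508834
travel [ 1.212  2.614 -0.012] turn 0.018 yawnow 65.11 q6 -0.8
```

View pics/s3.png

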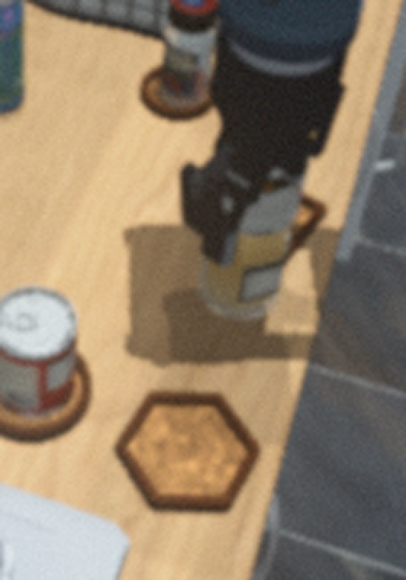

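The honey jar hangs upright with its label at (265,280). The hex coaster is clear at (188,450), and the tin sits in its coaster at the left.

Emit:
jog_arm(
  fingers=[0.4,0.4,0.4,0.4,0.4,0.4,0.4],
  travel=[
    [0.3,0.65,0],
    [0.6,1.3,0],
    [0.9,2.0,0],
    [1.18,2.63,0],
    [1.18,2.63,0],
    [1.18,2.63,0],
    [1.18,2.63,0],
  ],
  turn=[0,0,0,0,0,0,0],
)

```text
clock: 16.63
tcp_pos: [0.4634, 0.4001, 0.0892]
orientation: [0.215, 0.977, -0.001, -0.001]
force: [0.8, -0.8, -4.7]
width: 0.0551
grip_force: 65.2
```

```bash
python3 - <<'E'
from h import *
s=sense();print(s["tcp_pos"],s["width"]);go(.4637,.4005,.056,65)
P=cloud(calibration("side"),get_image("side")[1])
m=(abs(P[...,0]-.463)<.05)&(abs(P[...,1]-.40)<.05)
for z in(.048,.06,.075):
  a=P[m&(abs(P[...,2]-z)<.005)]; print(z,len(a),a[:,:2].min(0).round(4),a[:,:2].max(0).round(4))
E
```

```text
[0.46341905 0.40010338 0.08924049] 0.05508800634037608
travel [-0.003  0.014  0.831] turn 0.023 yawnow 65.14 q6 -0.62
0.048 90 [0.4334 0.4107] [0.4847 0.4294]
0.06 86 [0.4332 0.4103] [0.4855 0.4294]
0.075 89 [0.433  0.4098] [0.4866 0.4299]
```

Emit:
jog_arm(
  fingers=[0.4,0.4,0.4,0.4,0.4,0.4],
  travel=[
    [0,0,0.4],
    [0,0,0.7],
    [0,0,0.8],
    [0,0,0.85],
    [0,0,0.87],
    [0,0,0.87],
  ],
  turn=[0,0,0,0,0,0],
)

```text
clock: 17.18
tcp_pos: [0.4633, 0.3991, 0.0565]
orientation: [0.216, 0.976, -0.002, -0.001]
force: [-6.9, -6.7, 9.1]
width: 0.0548
grip_force: 66.5
```

Emit:
jog_arm(
  fingers=[0.9,0.9,0.9,0.9,0.9,0.9],
  travel=[
    [0,0,0],
    [0,0,0],
    [0,0,0],
    [0,0,0],
    [0,0,0],
    [0,0,-0.2],
  ],
  turn=[0,0,0,0,0,0],
)

```text
clock: 17.68
tcp_pos: [0.4634, 0.4002, 0.0625]
orientation: [0.216, 0.976, -0.001, -0.001]
force: [0.0, 0.1, 0.3]
width: 0.077
grip_force: 0.0
```

Emit:
jog_arm(
  fingers=[0.9,0.9,0.9,0.9,0.9,0.9],
  travel=[
    [0,0,-0.5],
    [0,0,-1.0],
    [0,0,-2.0],
    [0,0,-3],
    [0,0,-3.5],
    [0,0,-3.5],
  ],
  turn=[0,0,0,0,0,0],
)

```text
clock: 18.18
tcp_pos: [0.4675, 0.4028, 0.2115]
orientation: [0.215, 0.977, 0.004, 0.004]
force: [0.1, 0.8, 2.0]
width: 0.0769
grip_force: 0.0
```

Emit:
jog_arm(
  fingers=[0.9,0.9,0.9,0.9,0.9,0.9,0.9],
  travel=[
    [6,0,0],
    [6,0,0],
    [6,0,0],
    [6,0,0],
    [6,0,0],
    [6,0,0],
    [6,0,0],
  ],
  turn=[0,0,0,0,0,0,0],
)

```text
clock: 18.77
tcp_pos: [0.241, 0.5035, 0.2036]
orientation: [0.213, 0.977, -0.0, -0.001]
force: [0.1, 0.0, -0.1]
width: 0.0766
grip_force: 0.0
```

```bash
python3 - <<'E'
from h import *
c=calibration("top");p,d=get_image("top");P=cloud(c,d)
pS,dS=get_image("side");S=cloud(calibration("side"),dS)
for n,(x,y),h in(("spice",(.567,.064),.109),("tin",(.5755,.3915),.076),("sq",(.461,.1793),.104),("hex",(.4622,.4005),.103),("bottle",(.711,.124),.148)):
  for A in(P,S):
    a=A[(np.hypot(A[...,0]-x,A[...,1]-y)<.036)&(abs(A[...,2]-h)<.006)]
    k=cv2.minEnclosingCircle((a[:,:2]*1000).astype(np.float32)); X=np.c_[a[:,:2]-a[:,:2].mean(0),np.ones(len(a))]
    print(n,np.round(k[0],1),round(k[1],1),"z",np.median(a[:,2]).round(4),"tilt",np.linalg.lstsq(X,a[:,2],rcond=None)[0][:2].round(3))
o=np.zeros((460,800,3),np.uint8)
o[:, :440]=cv2.resize(p[180:300,175:390,::-1],(440,246))[:246].repeat(1,0).__class__((460,440,3),np.uint8)*0
o[:246,:440]=cv2.resize(p[180:300,175:390,::-1],(440,246)); o[:460,440:]=cv2.resize(pS[150:360,235:400,::-1],(360,460))
cv2.imwrite("pics/fin.png",o)
E
```

```text
spice [563.1  63.8] 19.9 z 0.1077 tilt [-0.02   0.001]
spice [561.7  63.4] 20.9 z 0.1087 tilt [ 0.015 -0.063]
tin [575.8 389.2] 28.3 z 0.0718 tilt [0.011 0.002]
tin [575.5 389.3] 29.2 z 0.0728 tilt [ 0.01  -0.003]
sq [461.2 179.2] 21.8 z 0.1028 tilt [-0.006 -0.011]
sq [462.3 179.4] 23.3 z 0.1042 tilt [ 0.007 -0.05 ]
hex [461.9 397. ] 28.2 z 0.1013 tilt [ 0.001 -0.001]
hex [461.3 398.6] 28.5 z 0.1025 tilt [ 0.004 -0.024]
bottle [711.8 124.4] 18.1 z 0.147 tilt [ 0.03  -0.016]
bottle [710.7 125. ] 17.6 z 0.1481 tilt [ 0.044 -0.057]
```

View pics/fin.png

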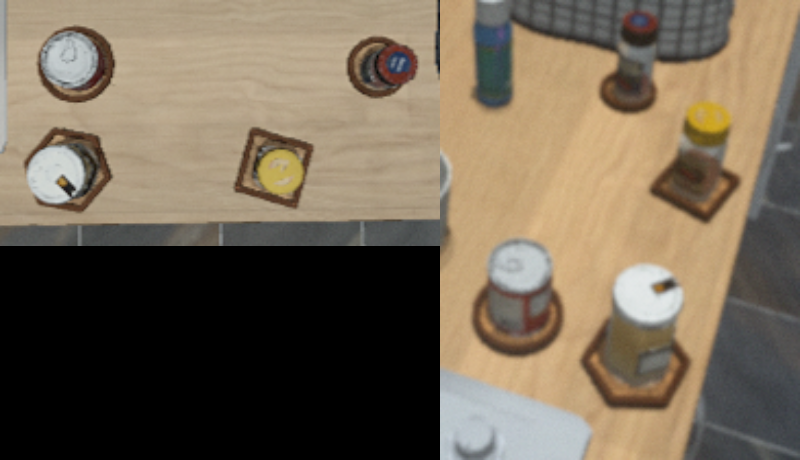

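The final pictures show all four containers upright inside their rims. Each top is 4 mm higher than at the start, which matches the cork floor height. The bottle hasn't moved.

```bash
python3 -c "
from h import *
print(hand_in())"
```

```text
the job is handed in; nothing more can be done
None
```

All four containers stand upright on the cork floors of their own coasters, inside the rims, at about 19 s on the clock; the spice jar sits closest to its rim, about 4 mm off centre with 6 mm of play, the bottle measured unmoved, the mug's position was not re-measured, and the job is handed in.

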